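Lock the slicer's guard over its blade

ROBOT

A 6-joint arm with a two-finger parallel gripper is mounted at the origin on a cart in front of the work surface, level with it; the furniture and walls round the work are solid. World frame = base frame: x ahead of the robot, y to its left, z up, the work surface at z = 0. Lengths are in mm, angles in rad, forces in N, time in s.
With the tool pointing down it reaches from about 325 to 925 mm from the base axis. Payload 3.1 kg.
Tool frame: the origin (TCP) lies midway between the tips of the shut fingers; the grasp point (between the pads) lies bot.tcp_to_grasp behind it (bot.tcp_to_grasp is the distance from the TCP to the grasp point, in mm); y points along the fingers, z is the direction in which the jaws open and shut, and the axes are right-handed (so a half turn about y gives the same grasp; the last joint's range is limited). The gripper opens to 85 mm and grips with 20 to 120 N. Pads are 22 mm wide; open, the fingers measure 114 mm over their backs; the gripper's body (76 mm by 85 mm) begins 54 mm behind the grasp point. The pads swing forward as they close: fully open they stand 13 mm farther back than shut.
Start: joints at [0.996, 0.217, 1.613, -0, 1.311, -0.112], TCP at [279.019, 559.274, 231.3] pointing down, gripper open.
Joint ranges: [-2.75, 2.75], [-0.78, 2.1], [0.31, 2.55], [-1.13, 4.27], [0.13, 2.63], [-2.58, 2.58]. Speed limits (rad/s): [2.79, 2.79, 3.14, 3.14, 3.14, 3.14].

INTERFACE

Orientations are given as a 3x3 rotation matrix whose columns are the frame's x, y, z axes.
In Python, from plant import bot gives the robot as it stands.
- The arm moves only by the tool jog_arm, never from a script. Its argument "targets" is one flat list of numbers, 7 for each row, row after row: the shift along the tool's x, y, z in cm, then the turn, a rotation vector about the tool's x, y, z in degrees, then the finger opening in cm, from 0 to 8.54. A call has 1 to 8 rows; each row is the pose to reach, as a shift and turn from the pose commanded when the call began, along the tool's axes at that moment; what a row does not reach only later rows make up. A row lasts 1/8 s, in which the tool goes at most 62.5 mm and 10.7 degrees, less where a joint would pass 70% of its speed; a pose out of reach is approached as far as the arm can. A call with a gripper value outside its range is refused whole. The fingers move at their own pace and stop on an object; "squeeze" is the grip in N (left out, the last holds). Time passes only in rows, so rows that repeat a pose let the fingers close. It gives the time, the measured TCP pose, the force and the opening at its end, in the units of the state.
- bot.get_obs(): the state, without advancing time (a new reading comes with each control period).
- bot.grab_frame(name): name is "scene" or "side" or "wrist"; returns a dict with "image" (384x512x3 uint8, red, green, blue), "intrinsics" (3x3 intrinsics, pixels), "T" (4x4, takes a point from camera to world coordinates). Camera axes: x right, y down, z forward; pixel columns grow to the right and rows downward; lengths in mm; the calibration is good to about 2 mm. The wrist camera is an equidistant fisheye: a pixel r from the principal point sees the ray r / f radians off the axis. A picture is of the moment at which its call begins. There is no depth.
- bot.close_job(): hands the job in, once; it reports no verdict.
The state is a dict: "clock": time; "joint_pos": joint angles; "joint_velocities": joint speeds; "tau": joint torques, N m; "tool_pos": TCP position; "ee_rot": TCP orientation; "contact_force": force on the tool from outside, world axes, zero at the start; "torque": the same for the moment, N m; "finger_gap": finger opening in mm.
Only numpy, scipy, OpenCV 4.12 (cv2) and the standard library are available. Lean on these libraries where they do the work, as an engineer would, in place of code of your own. Each camera call takes 0.05 s, during which the arm holds its last target. There are 200 camera calls.

TASK

Make the vegetable slicer safe to put away: with the fingertips, press down the round lock button on its blade guard and, with the button held down, push the guard along the rails over the blade to its end stop; then let the button spring back up so that the guard is locked there. Only press and push: do not pinch the guard's ridge, do not lift or carry anything, and leave the loose things around the slicer where they are.

Things in the scene. Friction and masses are not known exactly. Their poses are not given: they have to be found in the camera images.
- slicer: flat white vegetable slicer, steel side rails, 122 mm wide (its x), 250 mm long (its y) plus a 26 mm steel loop at the +y end; immovable on suction feet, on the left or right part of the worktop. Origin: centre of its underside on the worktop, z up; +y is the way the guard must slide, to the slanted steel blade. Deck top 20, rails 36, end blocks 40 mm above the worktop
- guard (a joint): grey guard, a hood 122 mm across the rails, 92 mm along them, top 46 mm above the worktop. Value: m slid along slicer +y; 0 at the start, 0.12 at the end stop over the blade. While the button is up a rack (notch every 20 mm) locks it, with 2 mm of play; button down, it slides with 1 to 2 N of friction. Let go half-way, it locks again in the next notch: press again
- button (a joint): round steel lock button, 30 mm across, in the middle of the guard's top and riding with it. Value: metres pressed down; 0 up, 0.008 fully down; the guard is free from 0.006 on. Spring: 3 N to start, 6 N fully down; springs up when let go
- button_top (a point): centre of the button's top face; 56 mm above the worktop when up, 48 mm when pressed fully down. Its x and y are those of the guard's centre
- ridge_top (a point): upright thumb ridge on the guard, 50 mm wide across the slide, 20 mm tall, just past the button on the blade side: middle of the top edge of its face towards the button, 22 mm from the button's centre along slicer +y, 66 mm above the worktop. A fingertip holding the button down pushes the guard by this face (friction on the button helps)
- end_mark (a point): where the guard's top centre is when it is at the end stop, 46 mm above the worktop, 60 mm along the slicer's +y from its middle
- chopping_board: loose wooden paddle board 110x250x18 mm lying on the other part of the worktop; origin centre of underside; bystander
- bowl: small loose glass bowl 97 mm across, 58 mm tall, close to the right side of the slicer; origin centre of underside; bystander
- honey: loose amber honey jar 55 mm across, 81 mm tall, close to the left side of the slicer; origin centre of underside; bystander
- cup: loose steel cup upside down, 68 mm across, 74 mm tall, in front of the sink; origin centre of underside; bystander
- teaspoon: loose teaspoon 132x28x11 mm lying in front of the sink; origin centre of underside; bystander

How it is judged (in metres and radians):
On the way, in this order (a step that is already met when the one before it is completed fails the run):
1. the button is pressed down while the guard is still at its start (value of joint button above 0.0055 m and value of joint guard below 0.02 m), for 0.05 s.
2. the guard reaches its end stop (value of joint guard above 0.116 m), for 0.1 s.
At the end, for the whole second after the job is handed in: the guard stands within 4 mm of its end stop over the blade, at rest, and the button is up again (within 2 mm), so that the guard is locked (value of joint guard above 0.116 m and value of joint button below 0.002 m and velocity of joint guard between -0.01 and 0.01 m/s); the robot touches nothing.
It fails at once if the thumb ridge is pinched between the fingers (contact force between the fingers and guard_c2 above 2 N and contact force between the fingers and guard_c3 above 2 N).
It fails at once if a loose thing (board, bowl, jar, cup or spoon) is lifted, carried or knocked more than 25 mm from its place (distance of any of chopping_board, bowl, honey, cup, teaspoon from where it was at the start of the episode above 0.025 m).
It also fails if it takes over 35 s, if anything falls off the work surface, if the arm or the gripper's body presses on something with over 40 N, if the wrist force passes 120 N, or if a joint passes its speed limit or range.

## Working session

There is one attempt and no reset: what is moved stays moved. The work goes in short steps, Python scripts to look and compute and a tool call to move; the robot and the scene stay as the last step left them, time stands still between calls to the robot, and variables do not carry over. Pictures are saved under pics/ and viewed, about 8 in all and at most 12, crops included, and the job is handed in when it is done.

Besides the shell and the picture viewer there is one more tool, called after "Emit:" as name(argument=value, ...) on one line, values as JSON. jog_arm: Moves the arm, as the interface text tells. Its arguments: {"type":"object","properties":{"targets":{"type":"array","items":{"type":"number"}},"squeeze":{"type":"number"}},"required":["targets"]}

```bash
mkdir -p pics
cat > h.py <<'E'
import numpy as np, cv2
from plant import bot
def save(n,f): cv2.imwrite(f'pics/{n}.png',f['image'][:,:,::-1]); np.savez(f'pics/{n}.npz',K=f['intrinsics'],T=f['T'],im=f['image'])
def ray(n,u,v,z,fish=False):
    d=np.load(f'pics/{n}.npz');K,T=d['K'],d['T']
    x=(u-K[0,2])/K[0,0];y=(v-K[1,2])/K[1,1]
    if fish:
        r=np.hypot(x,y);c=np.array([x/r*np.sin(r),y/r*np.sin(r),np.cos(r)])
    else: c=np.array([x,y,1.])
    w=T[:3,:3]@c;o=T[:3,3];return o+w*(z-o[2])/w[2]
E
python3 - <<'E'
from h import *
for n in ['scene','side','wrist']:
    f=bot.grab_frame(n);save(n+'0',f);print(n,f['T'].round(2).tolist(),f['intrinsics'].tolist())
a=[cv2.imread(f'pics/{n}0.png') for n in ['scene','side']]
print(bot.get_obs(),bot.tcp_to_grasp)
E
```

```text
scene [[0.72, -0.49, 0.49, -299.65], [-0.69, -0.5, 0.52, -835.2], [-0.01, -0.71, -0.7, 1265.6], [0.0, 0.0, 0.0, 1.0]] [[430.96745082856626, 0.0, 259.45123682821793], [0.0, 430.96745082856626, 195.62957391675286], [0.0, 0.0, 1.0]]
side [[0.83, -0.2, 0.52, -209.0], [-0.55, -0.3, 0.78, -1101.36], [-0.0, -0.93, -0.35, 583.64], [0.0, 0.0, 0.0, 1.0]] [[364.5293003157495, 0.0, 260.8244061416847], [0.0, 364.5293003157495, 185.6870624645531], [0.0, 0.0, 1.0]]
wrist [[0.45, 0.86, 0.25, 215.71], [0.89, -0.43, -0.12, 590.9], [-0.0, 0.28, -0.96, 373.07], [0.0, 0.0, 0.0, 1.0]] [[297.3186396354542, 0.0, 254.95649431132887], [0.0, 297.3186396354542, 193.19185347573514], [0.0, 0.0, 1.0]]
{'clock': 0.15, 'joint_pos': array([ 9.95786447e-01,  2.17562716e-01,  1.61460038e+00, -6.19659339e-06,
        1.31130947e+00, -1.12189761e-01]), 'joint_velocities': array([ 0.0009653 , -0.00244887, -0.0056169 , -0.00042385,  0.0008704 ,
        0.0006061 ]), 'tau': array([-1.53084329e-04, -3.97448087e+01, -3.04413772e+01, -1.61368989e-04,
        5.87210467e-03, -1.39620784e-06]), 'tool_pos': array([278.67228301, 558.72056524, 230.26131882]), 'ee_rot': array([[ 8.94797558e-01, -1.01735055e-03,  4.46470934e-01],
       [-4.46472046e-01, -1.58085385e-03,  8.94796185e-01],
       [-2.04516099e-04, -9.99998233e-01, -1.86876275e-03]]), 'contact_force': array([ 0.02643196,  0.00595359, -0.90181242]), 'torque': array([ 0.03246582, -0.02255946,  0.00510526]), 'finger_gap': 85.60822577234669} 18.700000000000003
```

View pics/scene0.png

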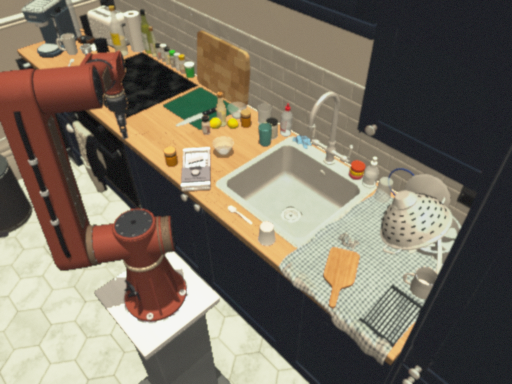

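View pics/side0.png

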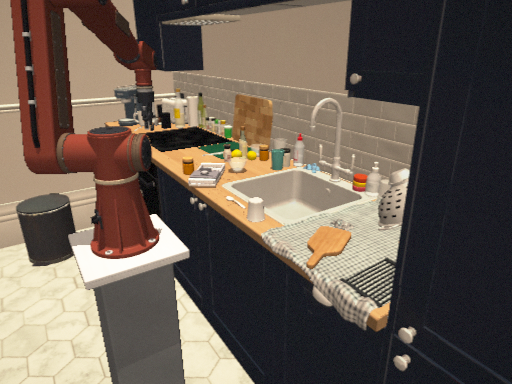

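The scene view shows the slicer at about (197,168), the honey jar at (171,157), the bowl at (223,147), the cup at (266,232), the spoon at (240,214) and the board at (341,270). The side view agrees. Next I'll enlarge the slicer.

Run:
```python
from h import *
im=cv2.imread('pics/scene0.png')[130:205,150:250]
w=cv2.imread('pics/wrist0.png')
a=cv2.resize(im,(800,600),interpolation=cv2.INTER_CUBIC)
cv2.imwrite('pics/crop1.png',a)
for p in [(197,168),(171,163),(223,152)]: print(p,ray('scene0',*p,30).round())
```

```text
(197, 168) [487. 392.  30.]
(171, 163) [425. 500.  30.]
(223, 152) [641. 398.  30.]
```

View pics/crop1.png

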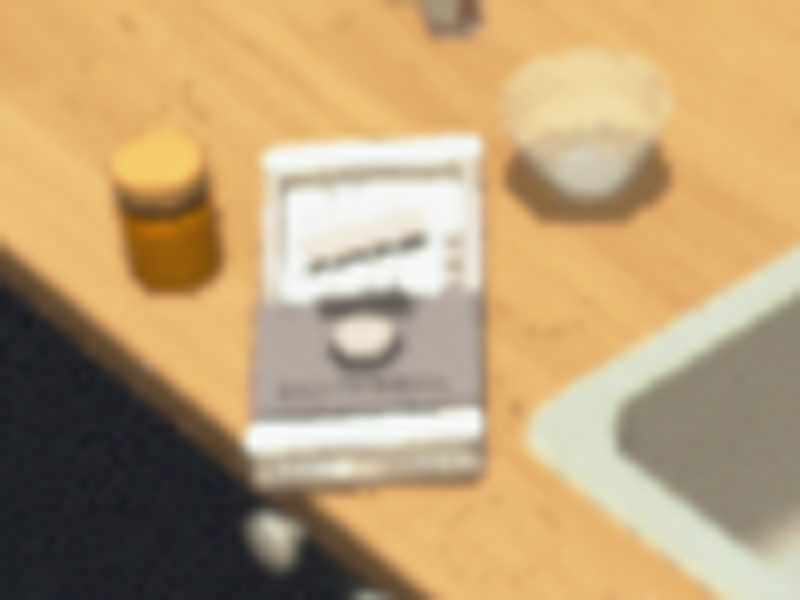

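View pics/wrist0.png

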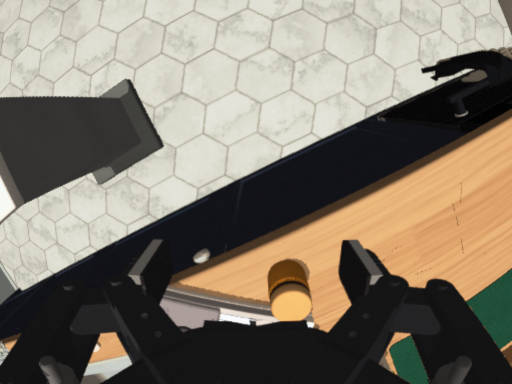

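Enlarged crop of the scene: the button is at crop (363,335), the ridge behind it at (365,302), and the blade beyond. So the slide goes up the image. In the wrist view the jar is at (290,290) and a corner of the guard at (195,308).

Run:
```python
from h import *
P=lambda u,v,z: ray('scene0',150+(u+.5)/8-.5,130+(v+.5)/8-.5,z)
b=P(364,336,56);print('button',b.round(1), 'r',np.hypot(*b[:2]))
pts=dict(farL=P(264,150,40),farR=P(481,138,40),nearL=P(246,443,40),nearR=P(482,436,40),gL=P(258,305,46),gR=P(484,297,46),gnL=P(250,415,46),gnR=P(483,408,46),rL=P(320,298,66),rR=P(410,294,66))
for k,v in pts.items(): print(k,v.round(1))
for a,c in [('farL','farR'),('nearL','nearR'),('nearL','farL'),('nearR','farR'),('gL','gR'),('gnL','gL'),('gnR','gR'),('rL','rR')]:
    d=pts[c]-pts[a];print(a,c,np.linalg.norm(d).round(),np.degrees(np.arctan2(d[1],d[0])).round(1))
print('jar',P(165,160,81).round(),'bowl',P(587,90,58).round())
o=bot.get_obs();print((o['ee_rot'].T@(b-o['tool_pos'])).round())
```

```text
button [450.3 353.9  56. ] r 572.6767655565624
farL [518.1 537.5  40. ]
farR [614.  459.5  40. ]
nearL [364.2 345.4  40. ]
nearR [455.9 263.8  40. ]
gL [430.9 423.9  46. ]
gR [522.9 343.7  46. ]
gnL [375.2 355.5  46. ]
gnR [466.2 274.8  46. ]
rL [446.1 384.8  66. ]
rR [482.6 353.9  66. ]
farL farR 124.0 -39.1
nearL nearR 123.0 -41.7
nearL farL 246.0 51.3
nearR farR 252.0 51.1
gL gR 122.0 -41.1
gnL gL 88.0 50.9
gnR gR 89.0 50.6
rL rR 48.0 -40.3
jar [446. 523.  81.] bowl [672. 433.  58.]
[ 245.  174. -106.]
```

Distances check: 123 mm wide, 246–252 mm long, and the ridge is 48 mm. The slide direction is about 51° and the slicer centre about (488,401). I'll move above the button with fingers shut and tool x along the slide.

Emit:
jog_arm(targets=[6,2,-2.5,0,-10,0,0,12,4,-5,0,-20,0,0,18,5,-7.5,0,-30,0,0,24.6,6,-10,0,-40,0,0,24.6,8,-10,0,-50,0,0,24.6,10,-10,0,-60,0,0,24.6,11,-10,0,-70,0,0,24.6,11,-10,0,-77.5,0,0], squeeze=20)

```text
clock: 1.15
tool_pos: [453.4, 358.9, 119.3]
ee_rot: [[0.626, -0.003, -0.779], [0.779, -0.002, 0.626], [-0.003, -1.0, 0.001]]
contact_force: [1.0, 0.6, -1.2]
finger_gap: -0.3
```

Emit:
jog_arm(targets=[0,0,0,0,0,0,0,0,0,0,0,0,0,0,0,0,0,0,0,0,0,0,0,0,0,0,0,0])

```text
clock: 1.65
tool_pos: [454.6, 360.1, 121.5]
ee_rot: [[0.63, 0.0, -0.777], [0.777, 0.0, 0.63], [0.0, -1.0, -0.0]]
contact_force: [0.6, 0.0, -0.3]
finger_gap: 0.1
```

Run:
```python
from h import *
f=bot.grab_frame('wrist');save('wrist1',f)
o=bot.get_obs();print(o['tool_pos'],o['ee_rot'].round(3).tolist(),o['contact_force'],o['finger_gap'],o['joint_pos'].round(2))
```

```text
[454.55235273 360.04920582 121.47159752] [[0.63, 0.0, -0.777], [0.777, 0.0, 0.63], [0.0, -1.0, -0.0]] [-0.12156877 -0.32922468 -0.37721893] 0.23438640357495583 [ 0.55  0.24  1.81 -0.    1.09 -1.91]
```

View pics/wrist1.png

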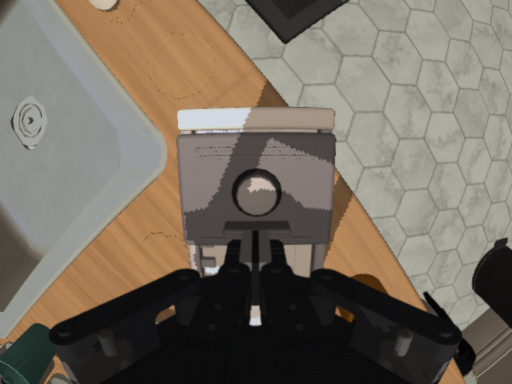

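Wrist view from above: button at about (257,192), face edge of the ridge at v≈221 (u 226–290), guard's back edge at v≈134, and the fingertips in line with the button. I'll convert these to positions.

Run:
```python
from h import *
R=lambda u,v,z: ray('wrist1',u,v,z,True)
t=bot.get_obs()['tool_pos'];M=bot.get_obs()['ee_rot']
for n,u,v,z in [('button',257,191,56),('ridgeL',226,221,66),('ridgeR',290,221,66),('gL',178,135,46),('gR',336,135,46),('blockL',177,109,40),('blockR',335,108,40)]:
    p=R(u,v,z);print(n,p.round(1),'tool',(M.T@(p-t)).round(1))
```

```text
button [445.6 352.6  56. ] tool [-11.4  65.5   2.3]
ridgeL [475.2 353.8  66. ] tool [  8.1  55.5 -20. ]
ridgeR [439.5 382.8  66. ] tool [ 8.2 55.5 26. ]
gL [465.8 283.7  46. ] tool [-52.3  75.5 -56.8]
gR [373.7 358.3  46. ] tool [-52.3  75.4  61.7]
blockL [454.8 267.3  40. ] tool [-71.9  81.5 -58.6]
blockR [360.7 342.5  40. ] tool [-72.7  81.4  61.9]
```

Emit:
jog_arm(targets=[-0.5,1.5,0.2,0,0,0,0,-0.5,3,0.2,0,0,0,0,-0.5,4.5,0.2,0,0,0,0,-0.5,5.5,0.2,0,0,0,0,-0.5,6.2,0.2,0,0,0,0,-0.5,6.2,0.2,0,0,0,0,-0.5,6.2,0.2,0,0,0,0])

```text
clock: 2.58
tool_pos: [450.3, 357.6, 59.8]
ee_rot: [[0.63, 0.001, -0.777], [0.777, 0.001, 0.63], [0.001, -1.0, -0.0]]
contact_force: [-0.2, 0.1, -0.4]
finger_gap: -0.0
```

Run:
```python
from h import *
save('wrist2',bot.grab_frame('wrist'));save('side2',bot.grab_frame('side'))
print(bot.get_obs()['tool_pos'],bot.get_obs()['contact_force'])
a=cv2.imread('pics/wrist2.png')[110:300,130:390]
b=cv2.imread('pics/side2.png')[140:215,160:265]
cv2.imwrite('pics/c2.png',np.hstack([cv2.resize(a,(400,292)),cv2.resize(b,(400,292),interpolation=cv2.INTER_CUBIC)]))
```

```text
[450.34045559 357.68003831  60.00866229] [ 0.24703868 -0.06648332  0.37650363]
```

View pics/c2.png

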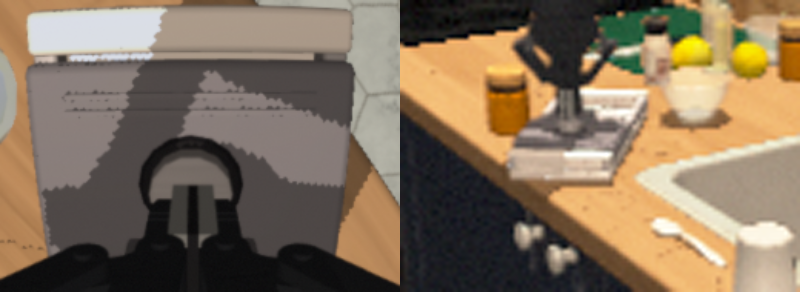

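Fingertips sit over the button, between its centre and the ridge, with no contact yet. Now I'll press.

Emit:
jog_arm(targets=[0,0.4,0,0,0,0,0,0,0.7,0,0,0,0,0,0,1.0,0,0,0,0,0,0,1.2,0,0,0,0,0,0,1.2,0,0,0,0,0,0,1.2,0,0,0,0,0])

```text
clock: 3.42
tool_pos: [450.6, 357.9, 48.2]
ee_rot: [[0.63, 0.002, -0.777], [0.777, 0.001, 0.63], [0.002, -1.0, -0.001]]
contact_force: [-0.5, 0.3, 6.0]
finger_gap: 0.2
```

6 N at 48.2 mm, so the button is fully down. Now I'll push along tool x.

Emit:
jog_arm(targets=[0.3,0.05,0,0,0,0,0,0.8,0.05,0,0,0,0,0,1.4,0.05,0,0,0,0,0,2.0,0.05,0,0,0,0,0,2.8,0.05,0,0,0,0,0,3.6,0.05,0,0,0,0,0,4.4,0.05,0,0,0,0,0,5.2,0.05,0,0,0,0,0])

```text
clock: 4.42
tool_pos: [483.1, 398.4, 48.1]
ee_rot: [[0.63, 0.001, -0.777], [0.777, 0.001, 0.63], [0.001, -1.0, 0.0]]
contact_force: [-1.8, -0.4, 8.3]
finger_gap: 0.3
```

Emit:
jog_arm(targets=[0.8,0,0,0,0,0,0,1.6,0,0,0,0,0,0,2.4,0,0,0,0,0,0,3.2,0,0,0,0,0,0,4.0,0,0,0,0,0,0,4.8,0,0,0,0,0,0,5.6,0,0,0,0,0,0,6.2,0,0,0,0,0,0])

```text
clock: 5.42
tool_pos: [521.8, 446.8, 48.1]
ee_rot: [[0.63, 0.0, -0.777], [0.777, 0.001, 0.63], [0.001, -1.0, 0.001]]
contact_force: [-1.4, -0.5, 6.5]
finger_gap: 0.1
```

Emit:
jog_arm(targets=[0.3,0,0,0,0,0,0,0.6,0,0,0,0,0,0,0.9,0,0,0,0,0,0,0.9,0,0,0,0,0,0])

```text
clock: 5.92
tool_pos: [525.8, 451.9, 48.0]
ee_rot: [[0.629, -0.004, -0.777], [0.777, -0.003, 0.629], [-0.005, -1.0, 0.001]]
contact_force: [-5.5, -4.0, 12.4]
finger_gap: -0.0
```

Resistance is rising, so this is probably the stop. I'll push a little more to confirm.

Emit:
jog_arm(targets=[0.3,0,0,0,0,0,0,0.5,0,0,0,0,0,0,0.5,0,0,0,0,0,0])

```text
clock: 6.3
tool_pos: [528.8, 455.1, 47.9]
ee_rot: [[0.629, -0.005, -0.777], [0.777, -0.005, 0.629], [-0.007, -1.0, 0.001]]
contact_force: [-6.4, -5.2, 13.2]
finger_gap: 0.0
```

Run:
```python
from h import *
save('scene3',bot.grab_frame('scene'));save('wrist3',bot.grab_frame('wrist'))
a=cv2.imread('pics/wrist3.png')[110:300,130:390]
b=cv2.imread('pics/scene3.png')[130:205,150:250]
cv2.imwrite('pics/c3.png',np.hstack([cv2.resize(a,(400,300)),cv2.resize(b,(400,300),interpolation=cv2.INTER_CUBIC)]))
```

```text
(no output)
```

View pics/c3.png

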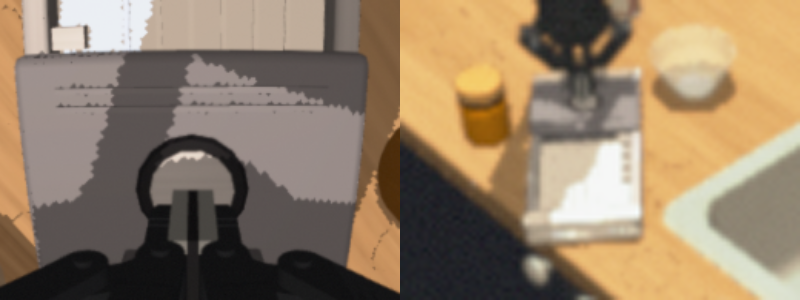

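Fingers are still on the button and the guard is now at the far end of the deck. The 8 N resistance and the 4 mm of slip after it both point to the stop. I'll lift straight up.

Emit:
jog_arm(targets=[0,-0.5,0,0,0,0,0,0,-1.0,0,0,0,0,0,0,-2.0,0,0,0,0,0,0,-3.5,0,0,0,0,0,0,-5.5,0,0,0,0,0,0,-7.5,0,0,0,0,0,0,-7.5,0,0,0,0,0,0,-7.5,0,0,0,0,0])

```text
clock: 7.4
tool_pos: [530.3, 456.7, 121.9]
ee_rot: [[0.63, -0.0, -0.777], [0.777, 0.0, 0.63], [0.0, -1.0, 0.0]]
contact_force: [-0.3, 0.0, -0.1]
finger_gap: -0.1
```

Run:
```python
from h import *
save('wrist4',bot.grab_frame('wrist'));save('scene4',bot.grab_frame('scene'))
cv2.imwrite('pics/c4.png',np.hstack([cv2.resize(cv2.imread('pics/wrist4.png'),(480,360)),cv2.resize(cv2.imread('pics/scene4.png')[130:250,150:290],(320,360))]))
```

```text
(no output)
```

View pics/c4.png

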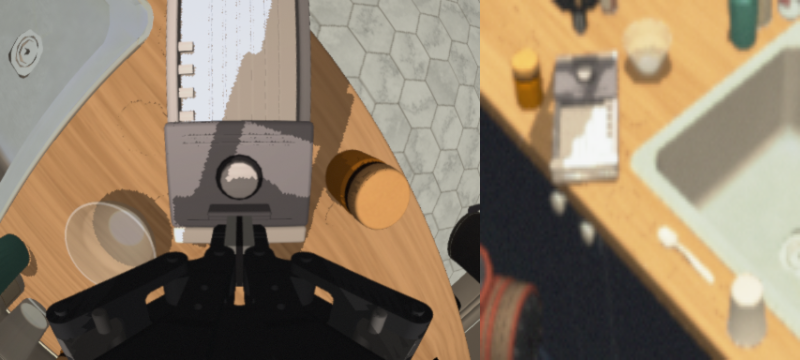

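The guard lies over the blade against the far end block. The button is at about (255,188) full-res, and jar, bowl and cup look untouched. I'll measure the travel by comparing this frame with the starting one, taken at the same tool height.

Run:
```python
from h import *
def btn(n,c):
    g=cv2.GaussianBlur(cv2.cvtColor(np.load(f'pics/{n}.npz')['im'],cv2.COLOR_RGB2GRAY),(3,3),0)
    x0,y0=c[0]-40,c[1]-38; s=g[y0:y0+66,x0:x0+80]
    k=cv2.HoughCircles(s,cv2.HOUGH_GRADIENT,1,50,param1=100,param2=12,minRadius=18,maxRadius=28)[0,0]
    return k[0]+x0,k[1]+y0,k[2]
s=np.array([.63,.777])
P={}
for n,c in [('wrist1',(257,192)),('wrist4',(255,189))]:
    k=btn(n,c);P[n]=[ray(n,k[0],k[1],z,True)[:2] for z in (56,48)];print(n,k,np.round(P[n],1))
for i,h in enumerate((56,48)): print('travel if now at z',h,(P['wrist4'][i]-P['wrist1'][0])@s)
# guard rear edge on the centre columns
for n,v in [('wrist1',134.5),('wrist4',122*512/480)]: print(n,ray(n,256,v,46,True).round(1))
def jar(n):
    im=np.load(f'pics/{n}.npz')['im'];h=cv2.cvtColor(im,cv2.COLOR_RGB2HSV)
    m=cv2.absdiff(im,np.load('pics/scene0.npz')['im']).max(2);return m
m=jar('scene4')>60
num,l,st,ce=cv2.connectedComponentsWithStats(m[130:290,150:370].astype('u1'))
print([(a[:5].tolist()) for a in st[1:] if a[4]>15])
```

```text
wrist1 (np.float32(255.5), np.float32(192.5), np.float32(24.9)) [[447.2 352.8]
 [448.6 354.6]]
wrist4 (np.float32(254.5), np.float32(192.5), np.float32(19.6)) [[523.5 449.1]
 [524.9 450.8]]
travel if now at z 56 122.87176731897125
travel if now at z 48 125.14920171545104
wrist1 [420.8 321.   46. ]
wrist4 [494.5 415.1  46. ]
[[31, 0, 21, 12, 119], [22, 17, 38, 39, 838], [5, 86, 15, 9, 92], [16, 100, 7, 16, 60], [15, 121, 9, 10, 62], [25, 140, 8, 6, 28]]
```

Travel is 120–123 mm, so the guard is at its stop. One last check that the button sprang up: start and end crops side by side.

Run:
```python
from h import *
f=lambda n,c:cv2.resize(cv2.imread(f'pics/{n}.png')[c[1]-50:c[1]+45,c[0]-60:c[0]+60],(400,317),interpolation=cv2.INTER_CUBIC)
cv2.imwrite('pics/c5.png',np.hstack([f('wrist1',(256,192)),f('wrist4',(255,189))]))
```

```text
(no output)
```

View pics/c5.png

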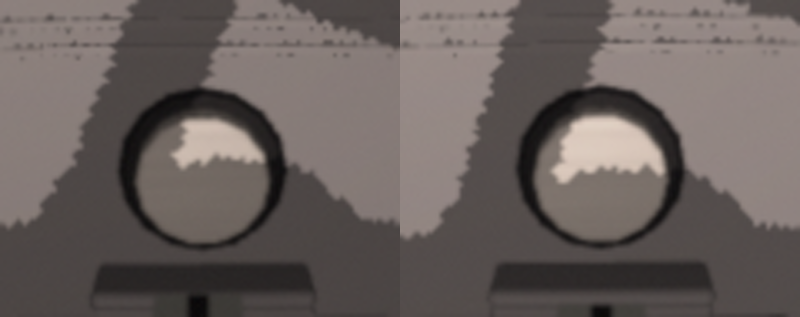

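The button looks identical at start and end: same size, and the same offset inside its dark collar. So it is up again. I'll hand in.

```bash
python3 -c "
from plant import bot
print(bot.get_obs()['contact_force']);print(bot.close_job())"
```

```text
[0.07339028 0.21550817 0.66612512]
the job is handed in; nothing more can be done
None
```

The guard is over the blade at its end stop with the lock button up again, and the job is handed in (no verdict is reported). With the fingers shut, I pressed the button fully down (6 N, fingertips at 48 mm). I then pushed the guard about 120 mm along the rails until it resisted with about 8 N, and lifted straight off.

**Guard position:** the wrist pictures before and after put the travel at about 120 mm from the guard's rear edge and 123 mm from the button. These differ by about 3 mm, within what the calibration and edge picking allow; the force at the stop supports the guard being fully home. After first resistance the fingertips moved another 4 mm, which I took as slipping on the button.

**Button:** it looks the same size and offset in its collar as at the start, so I judged it up. I did not test the lock by pushing.

**Surroundings:** the jar, bowl, cup and spoon looked unmoved in the last picture. The board was outside that view, and the arm stayed well away from it. The tool was clear, with under 1 N on it at hand-in.

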